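# Crack a walnut for pattern stamps

### The arm

A 6-joint arm with a two-finger parallel gripper is mounted at the origin on the work surface. World frame = base frame: x ahead of the robot, y to its left, z up, the work surface at z = 0. Lengths are in m, angles in degrees, forces in N, time in s.
With the tool pointing down it reaches from about 0.3 to 0.825 m from the base axis. Payload 5.4 kg.
Tool frame: the origin (TCP) lies at the very end of the fingers, on their centre line; the grasp point (between the pads) lies 19 mm behind it; z points along the fingers, y is the line along which they close (so a half turn about z gives the same grasp; the last joint's range is limited). The gripper opens to 92 mm and grips with 3 to 60 N. Pads are 20 mm wide; open, the fingers measure 128 mm over their backs; the gripper's body (75 mm by 189 mm) begins 69 mm behind the grasp point.
Start: joints at [55.457, 9.076, 91.501, -0, 79.423, -12.038], TCP at [0.22, 0.531, 0.187] pointing down, gripper open.
Joint ranges: [-166.64, 166.64], [-54.1, 131.32], [10.49, 154.53], [-73.88, 253.88], [9.74, 151.15], [-171.62, 171.62]. Speed limits (degrees/s): [147.25, 147.25, 180, 180, 180, 180].

### API

Orientations are given as [roll, pitch, yaw] about the fixed x, y, z axes, in that order (R = Rz(yaw) Ry(pitch) Rx(roll)).
In Python, from station import arm, eyes gives the robot as it stands.
- The arm moves only by the tool arm_command, never from a script. Its argument "commands" is a list that holds one entry, the list of rows, each a list of 5 numbers: the opening, from -1 (shut) to 1 (fully open), then the shift along the tool's x, y, z in mm, then the turn about the tool's z in rad. A call has 1 to 8 rows; each row shifts and turns the commanded pose from where the row before left it, along the tool's axes as they then stand; what a row does not reach is not made up. A row lasts 1/12 s, in which the tool goes at most 41.7 mm and 7.16 degrees, less where a joint would pass 70% of its speed; a pose out of reach is approached as far as the arm can. A call with a gripper value outside its range is refused whole. The fingers move at their own pace and stop on an object; "force" is the grip in N (left out, the last holds). Time passes only in rows, so rows that do not move let the fingers close. It gives the time, the measured TCP pose, the force, the opening and the grip force at its end, in the units of the state.
- arm.get_state(): the state, without advancing time (a new reading comes with each control period).
- eyes.capture(name): name is "scene" or "side" or "wrist"; returns (picture, depth): 384x512x3 uint8, red, green, blue; 384x512 float32, m along the optical axis (not along the pixel's ray), 0 where there is no reading.
- eyes.calibration(name): a dict with "mtx" (3x3 intrinsics, pixels), "T" (4x4, takes a point from camera to world coordinates). Camera axes: x right, y down, z forward; pixel columns grow to the right and rows downward; lengths in m; the calibration is good to about 2 mm. A picture is of the moment at which its call begins: read the wrist's pose just before it. calibration takes no time and is no camera call; for the wrist camera it gives the pose at the moment of the call.
- arm.finish_job(): hands the job in; it is judged then, once.
The state is a dict: "t": time; "qpos": joint angles; "dq": joint speeds; "joint_efforts": joint torques, N m; "eef_pos": TCP position; "tcp_rot": TCP orientation; "contact_force": force on the tool from outside, world axes, zero at the start; "torque": the same for the moment, N m; "width": opening from 0.0 (shut) to 1.0 (fully open); "grasp_force": force on a finger pad.
Only numpy, scipy, OpenCV 4.12 (cv2) and the standard library are available. Lean on these libraries where they do the work, as an engineer would, in place of code of your own. Each camera call takes 0.05 s, during which the arm holds its last target. There are 200 camera calls.

### The job

Stand the walnut between the jaws of the nutcracker with its two cheeks towards the jaws and let go of it, then squeeze the two wooden handles together slowly, only until you feel the shell give, so that it is cracked but the kernel inside is not crushed. Then release the handles so they spring open, and leave the cracked nut between the jaws. Do not pinch the nut hard with the fingers, and leave the cup, the dish and the wooden modelling tool alone.

Things in the scene. Friction and masses are not known exactly. Their poses are not given: they have to be found in the camera images.
- walnut_mid (a point): Middle of the walnut, 20 mm above the table: a light brown nut, about 50 g, standing on its flat stem end, tip up; 38 mm across along its own x, 40 mm high along z. A proud seam ridge 8 mm wide runs round it in its x-z plane; the two domed cheeks look along its +y and -y. It may be held along x by the ridge with 6 to 10 N; only a squeeze across the cheeks breaks it.
- walnut: The same walnut, origin at the centre of its underside, same axes. Across the cheeks (y) it measures anything from 31 to 38 mm, as nuts differ; the middle of that width lies within 2.5 mm of the origin.
- walnut_shell (a joint): How far a cheek is pressed in, m: 0 whole, up to 0.002 just before it cracks; as the shell gives it jumps to about 0.004 and stays there (cracked); above 0.005 the kernel is crushed. A steady push strong enough to break the shell also crushes the kernel.
- jaws (a point): Middle between the jaws, 20 mm above the table, 62 mm from the pins: the walnut's middle belongs here, its x along this x (either way round). x points from the handles to the yoke, y from the right lever to the left one, z up. The toothed jaws are 38 mm long, 37 mm high, 44 mm apart when open; fore and aft of the nut there is free room for fingers: 44 mm wide, 33 mm from nut to yoke.
- handles (a point): Middle between the two handles, 130 mm from the pins, 19 mm above the table, axes as for the jaws: the handles lie along x and close along y. Round light wood, 16 mm thick, from 100 to 182 mm from the pins; open, 70 mm over their outer sides here. A light spring (1 to 2 N on each) holds them open. The jaws meet the nut at an outer width of about 58 to 43 mm, depending on the nut.
- nutcracker: Loose steel hand tool, 0.4 kg, lying flat: a yoke with two upright pins 54 mm apart, and from them two levers 182 mm long, side by side, each with a jaw and a wooden handle. Origin on the table midway between the pins, axes as for the jaws.
- lever_left (a joint): Angle of the left (+y) lever, rad: 0 fully open, growing as it closes. Squeezed at the handles point, once the jaws have met the nut the force on each handle climbs over 6 to 11 mm of outer width to a peak of about 12 to 19 N, then drops at once to 2 to 4 N as the shell gives. Some 3 mm of closing beyond that, or again more than about 6 N, crushes the kernel.
- lever_right (a joint): Angle of the right (-y) lever, rad: 0 fully open, growing as it closes. Both levers swing freely and the tool can slide, so that they settle evenly between closing fingers.
- pinch_cup: Bystander: a small terracotta cup, 64 mm across, 46 mm high; origin under its centre.
- clay_dish: Bystander: a dark brown clay dish, 90 mm across, 30 mm high; origin under its centre.
- modelling_tool: Bystander: a flat wooden modelling tool lying on the table, 180 mm long, 10 mm high; origin under its middle.
Mind the look-alikes: they are no part of the job. What is meant by the nutcracker is not blue, pink or purple, and is the smaller of those in its own colour.

How it is judged:
By the outcome, as a careful person would: the job done as asked, in the order asked, and still so for the second after the job is handed in, with the robot touching nothing.
It also fails if it takes over 64 s, if anything falls off the work surface, if the arm or the gripper's body presses on something with over 40 N, if the wrist force passes 120 N, or if a joint passes its speed limit or range.

## Working session

There is one attempt and no reset: what is moved stays moved. The work goes in short steps, Python scripts to look and compute and a tool call to move; the robot and the scene stay as the last step left them, time stands still between calls to the robot, and variables do not carry over. Pictures are saved under pics/ and viewed, at most 10 in all, crops included, and the job is handed in when it is done.

Besides the shell and the picture viewer there is one more tool, called after "Request:" as name(argument=value, ...), one argument or row to a line, values as JSON. arm_command: Moves the arm, as the interface text tells. Its arguments: {"type":"object","properties":{"commands":{"type":"array","items":{"type":"array","items":{"type":"array","items":{"type":"number"}}}},"force":{"type":"number"}},"required":["commands"]}

```bash
mkdir -p pics; ls
cat > h.py <<'E'
import numpy as np,cv2
from station import arm,eyes
def cap(n,f=None):
    p,d=eyes.capture(n)
    c=eyes.calibration(n)
    if f: cv2.imwrite('pics/'+f,cv2.cvtColor(p,cv2.COLOR_RGB2BGR)); np.savez('pics/'+f[:-4]+'.npz',p=p,d=d,K=c['mtx'],T=c['T'])
    return p,d,c['mtx'],c['T']
def ray(u,v,K,T,z):
    r=T[:3,:3]@np.linalg.inv(K)@np.array([u,v,1.]);o=T[:3,3]
    return o+r*(z-o[2])/r[2]
def cloud(d,K,T):
    v,u=np.mgrid[:d.shape[0],:d.shape[1]]
    P=np.stack([(u-K[0,2])*d/K[0,0],(v-K[1,2])*d/K[1,1],d],-1)
    W=P@T[:3,:3].T+T[:3,3]; W[d<=0]=np.nan
    return W
E
python3 - <<'E'
from h import *
a=cap('scene','s0.png');b=cap('side','d0.png')
cv2.imwrite('pics/both.png',cv2.resize(np.hstack([cv2.imread('pics/s0.png'),cv2.imread('pics/d0.png')]),(800,300)))
for x in(a,b):print(x[2],x[3].round(3))
E
```

```text
pics
[[376.53488374   0.         252.94447822]
 [  0.         376.53488374 188.42327234]
 [  0.           0.           1.        ]] [[-0.785  0.518 -0.34   0.857]
 [ 0.62   0.649 -0.442  0.401]
 [-0.008 -0.558 -0.83   0.854]
 [ 0.     0.     0.     1.   ]]
[[346.40932849   0.         265.16232304]
 [  0.         346.40932849 195.55320548]
 [  0.           0.           1.        ]] [[-0.999 -0.037  0.015  0.486]
 [-0.036  0.677 -0.735  0.615]
 [ 0.016 -0.735 -0.677  0.652]
 [ 0.     0.     0.     1.   ]]
```

View pics/s0.png

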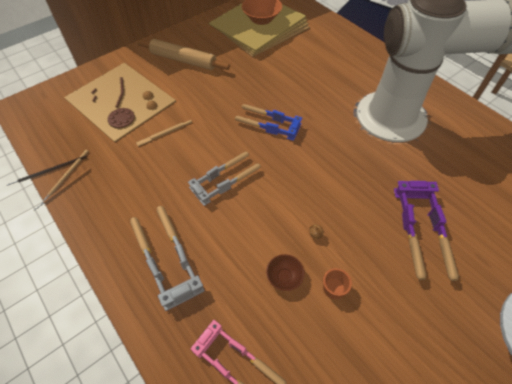

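View pics/d0.png

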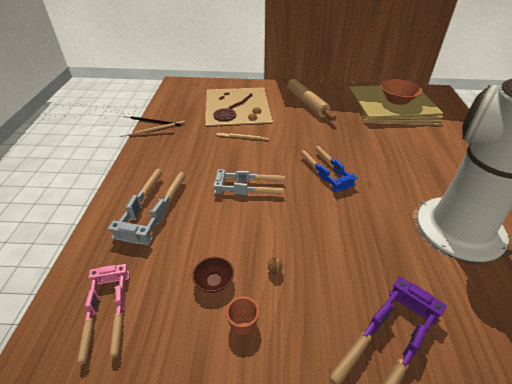

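The candidates are purple (425,225 in scene), blue (272,122), pink (235,350), large grey (165,265) and small grey (225,178). Blue, pink and purple are excluded, so it should be the small grey one. I'll check the sizes of the two greys and locate it and the walnut coarsely.

Run:
```python
from h import *
for f,boxes in(('s0',{'small':(185,148,265,208),'big':(125,200,210,312),'nut':(300,215,335,247),'tool':(133,118,195,148)}),('d0',{'small':(210,165,290,202),'big':(108,165,192,248),'nut':(262,255,292,280),'tool':(212,128,272,144)})):
    z=np.load(f'pics/{f}.npz');W=cloud(z['d'],z['K'],z['T'])
    for n,(a,b,c,d) in boxes.items():
        P=W[b:d,a:c].reshape(-1,3);P=P[(P[:,2]>(.006 if n!='tool' else .004))&(P[:,2]<.08)]
        r=cv2.minAreaRect((P[:,:2]*1000).astype(np.float32))
        print(f,n,len(P),np.round(r[0]),np.round(r[1]),round(r[2],1),'top',P[:,2].max().round(3),'mean',P.mean(0).round(4))
p=cv2.imread('pics/s0.png')[140:215,175:275];q=cv2.imread('pics/d0.png')[155:212,205:300]
cv2.imwrite('pics/crop.png',np.vstack([cv2.resize(p,(400,300)),cv2.resize(q,(400,240))]))
print(eyes.calibration('wrist'),arm.get_state())
```

```text
s0 small 987 [ 549. -125.] [ 74. 193.] 89.6 top 0.041 mean [ 0.5685 -0.1214  0.0254]
s0 big 1971 [744. -18.] [252. 206.] 79.0 top 0.052 mean [0.8027 0.0039 0.0355]
s0 nut 166 [475. 155.] [32. 32.] 48.8 top 0.042 mean [0.4782 0.157  0.0302]
s0 tool 293 [ 598. -389.] [114. 186.] 51.4 top 0.013 mean [ 0.607  -0.4028  0.0072]
d0 small 994 [ 545. -124.] [ 77. 192.] 89.5 top 0.04 mean [ 0.5581 -0.1184  0.0242]
d0 big 1923 [794. -27.] [251.  96.] 79.9 top 0.052 mean [0.7983 0.0165 0.0324]
d0 nut 202 [470. 157.] [31. 31.] 49.0 top 0.044 mean [0.4705 0.1621 0.03  ]
d0 tool 149 [ 587. -379.] [167.  73.] 15.6 top 0.013 mean [ 0.588  -0.3783  0.0076]
{'mtx': array([[277.95710882,   0.        , 254.44388373],
       [  0.        , 277.95710882, 188.24239483],
       [  0.        ,   0.        ,   1.        ]]), 'T': array([[ 0.38348342,  0.88971258,  0.24769334,  0.14953305],
       [ 0.92354649, -0.36898891, -0.10444646,  0.56126398],
       [-0.00153123,  0.26880981, -0.96319206,  0.38396519],
       [ 0.        ,  0.        ,  0.        ,  1.        ]])} {'t': 0.1, 'qpos': array([ 5.54595809e+01,  9.10787966e+00,  9.15637859e+01, -1.46462538e-03,
        7.94233817e+01, -1.20377577e+01]), 'dq': array([ 0.04876797, -0.08597386, -0.23088742,  0.00724024,  0.16586567,
        0.05633723]), 'joint_efforts': array([ 1.82616868e-04, -3.86500204e+01, -3.22961640e+01,  7.03705125e-02,
        3.39251105e-02, -6.74758007e-05]), 'eef_pos': array([0.21974431, 0.53070027, 0.18613904]), 'tcp_rot': array([-1.79906743e+02, -1.84150458e-02,  1.57497594e+02]), 'contact_force': array([ 0.15634737, -0.61991102,  1.20087375]), 'torque': array([-0.01520295, -0.03590533, -0.03779045]), 'grasp_force': 0.0, 'width': 1.002336413349297}
```

View pics/crop.png

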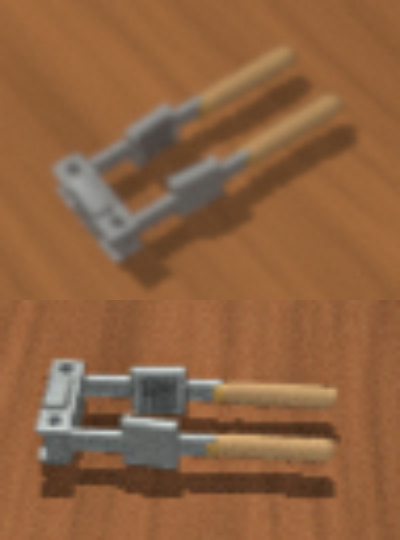

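The enlarged crop shows the grey tool with bare steel yoke and pins and light wooden handles. It measures about 193 mm overall against about 250 mm for the other grey one, so the small grey is the one meant, with its yoke towards world +x. The walnut is near (0.473, 0.157). Next I move the wrist camera over it.

Request:
arm_command(
  commands=[
    [[1,-31,-21,0,0],[1,-31,-21,0,0],[1,-31,-21,0,0],[1,-31,-21,0,0],[1,-31,-21,0,0],[1,-31,-21,0,0],[1,-31,-21,0,0],[1,-31,-21,0,0]],
  ],
)

```text
t: 0.77
eef_pos: [0.3853, 0.2793, 0.1867]
tcp_rot: [-180.0, -0.0, 157.5]
contact_force: [0.6, 0.4, 0.2]
width: 1.0
grasp_force: 0.0
```

Request:
arm_command(
  commands=[
    [[1,-31,-21,0,0],[1,-31,-21,0,0],[1,-31,-21,0,0],[1,-31,-21,0,0],[1,0,0,0,0],[1,0,0,0,0],[1,0,0,0,0]],
  ],
)

```text
t: 1.35
eef_pos: [0.4667, 0.1564, 0.1866]
tcp_rot: [-180.0, -0.1, 157.5]
contact_force: [-0.5, 0.7, 0.3]
width: 0.997
grasp_force: 0.0
```

Run:
```python
from h import *
s=arm.get_state();print(s['t'],s['eef_pos'],s['tcp_rot'])
cap('wrist','w1.png')
```

```text
1.35 [0.46668753 0.15641062 0.18658936] [-1.79997437e+02 -7.38501863e-02  1.57479326e+02]
```

View pics/w1.png

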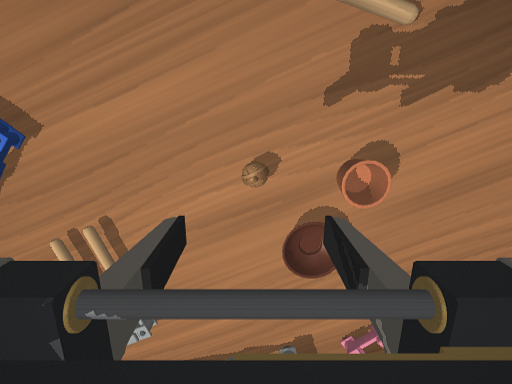

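The walnut is at (255,174), with the dish at (308,248) and cup at (365,183) to its right. It is too small to read the ridge, so I go lower and crop.

Request:
arm_command(
  commands=[
    [[1,0,0,27,0],[1,0,0,27,0],[1,0,0,27,0],[1,0,0,0,0],[1,0,0,0,0]],
  ],
)

```text
t: 1.82
eef_pos: [0.4654, 0.157, 0.1051]
tcp_rot: [-179.9, -0.2, 157.6]
contact_force: [-0.6, -0.4, -0.4]
width: 1.005
grasp_force: 0.0
```

Run:
```python
from h import *
s=arm.get_state();print(s['t'],s['eef_pos'],s['tcp_rot'])
p,d,K,T=cap('wrist','w2.png')
W=cloud(d,K,T);m=(W[...,2]>.008)&(W[...,2]<.05)&(np.hypot(W[...,0]-.473,W[...,1]-.157)<.03)
v,u=np.nonzero(m);print(u.min(),u.max(),v.min(),v.max())
P=W[m];print(P.mean(0),P.min(0),P.max(0))
for t in range(0,180,15):
    a=np.radians(t);q=P[:,0]*np.cos(a)+P[:,1]*np.sin(a);print(t,((q.max()-q.min())*1e3).round(1),((q.max()+q.min())/2).round(4))
c=cv2.imread('pics/w2.png')[v.min()-8:v.max()+8,u.min()-8:u.max()+8];print(c.shape,u.min()-8,v.min()-8)
cv2.imwrite('pics/c2.png',cv2.resize(c,None,fx=9,fy=9,interpolation=cv2.INTER_CUBIC))
```

```text
1.8167 [0.46542021 0.15702244 0.10510677] [-179.91439313   -0.18302288  157.61137217]
238 272 177 209
[0.47122463 0.15678043 0.03370518] [0.45752664 0.13721015 0.01286362] [0.49053608 0.17427857 0.04506363]
0 33.0 0.474
15 33.3 0.4981
30 33.9 0.4881
45 34.7 0.4449
60 34.9 0.3717
75 36.4 0.2734
90 37.1 0.1557
105 36.8 0.0276
120 35.6 -0.1022
135 35.0 -0.2255
150 34.8 -0.333
165 34.2 -0.4177
(48, 50, 3) 230 169
```

View pics/c2.png

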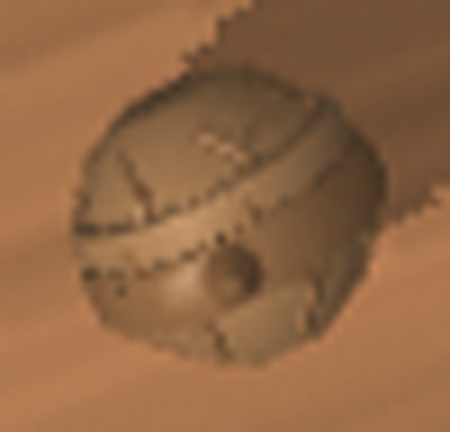

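The crop shows the tip knob at crop (232,272), wrist pixel about (256,199). The seam ridge runs through it, rising to the right at about 25° in the image, so walnut x lies roughly along world y. The depth extent agrees, with its maximum of 37 mm at about 90°. I compute the exact values next.

Run:
```python
from h import *
z=np.load('pics/w2.npz');K,T=z['K'],z['T'];W=cloud(z['d'],K,T)
print('tip',[ray(255.8,199.2,K,T,h) for h in(.040,.044)],W[199,256])
# ridge direction via dashed line / lower edge points on z=.038
o=np.array([230,169])
for a,b,h in(((150,262),(300,185),.037),((215,320),(340,262),.035)):
    A=ray(*(o+np.array(a)/9),K,T,h);B=ray(*(o+np.array(b)/9),K,T,h);d=B-A;print('dir',np.degrees(np.arctan2(d[1],d[0])))
for f in('s0','d0','w2'):
    z=np.load(f'pics/{f}.npz');W=cloud(z['d'],z['K'],z['T'])
    m=(W[...,2]>.012)&(W[...,2]<.06)
    def rect(m):
        P=W[m];r=cv2.minAreaRect((P[:,:2]*1000).astype(np.float32));return len(P),np.round(r[0],1),np.round(r[1],1),round(r[2],1)
    if f!='w2':
        n,l,st,_=cv2.connectedComponentsWithStats((m).astype(np.uint8))
        for i in range(1,n):
            P=W[l==i]
            if st[i,4]>60 and .35<P[:,0].mean()<.75 and -.2<P[:,1].mean()<.4:print(f,st[i],P.mean(0).round(3),rect(l==i))
```

```text
tip [array([0.47609385, 0.15584126, 0.04      ]), array([0.47489267, 0.15631395, 0.044     ])] [0.47479872 0.15656599 0.04392668]
dir 95.74423289634255
dir 93.63487297405295
s0 [188 152  72  52 915] [ 0.565 -0.122  0.027] (915, array([ 549.5, -124.9]), array([ 73.8, 193.2]), 89.6)
s0 [309 224  14  15 165] [0.478 0.157 0.03 ] (165, array([474.9, 154.8]), array([32.3, 31.9]), 48.8)
s0 [266 254  38  37 801] [0.601 0.185 0.022] (801, array([604.8, 188. ]), array([88.1, 85.3]), 50.5)
s0 [323 268  28  31 447] [0.53  0.28  0.035] (447, array([534.5, 281.1]), array([61.8, 60.2]), 47.4)
d0 [214 169  71  25 910] [ 0.555 -0.119  0.026] (910, array([ 545.3, -124.3]), array([ 77.4, 192.1]), 89.5)
d0 [192 257  42  36 867] [0.604 0.182 0.022] (867, array([601.9, 189.3]), array([86.7, 87.1]), 0.3)
d0 [268 257  15  17 201] [0.471 0.162 0.03 ] (201, array([469.7, 157.2]), array([30.6, 31.4]), 49.0)
d0 [226 296  34  38 698] [0.531 0.28  0.035] (698, array([531. , 282.1]), array([62. , 62.8]), 29.8)
```

Request:
arm_command(
  commands=[
    [[0.3,0,0,0,-0.11],[0.3,0,0,0,-0.11],[0.3,0,0,0,-0.11],[0.3,0,0,0,-0.11],[0.3,-8,-1,10,0],[0.3,0,0,0,0],[0.3,0,0,0,0]],
  ],
  force=8,
)

```text
t: 2.45
eef_pos: [0.4762, 0.1558, 0.0976]
tcp_rot: [180.0, 0.1, -177.3]
contact_force: [0.6, 0.2, 0.3]
width: 0.649
grasp_force: 0.0
```

Run:
```python
from h import *
a=[arm.get_state() for _ in range(1)][0];print(a['t'],a['eef_pos'],a['tcp_rot'],a['width'])
p,d,K,T=cap('wrist','w3.png')
W=cloud(d,K,T);m=(W[...,2]>.008)&(W[...,2]<.05)&(np.hypot(W[...,0]-.473,W[...,1]-.157)<.03)
P=W[m];print((P.min(0)+P.max(0))/2,P.max(0)-P.min(0),P[P[:,2].argmax()])
for t in range(60,121,10):
    a=np.radians(t);q=P[:,0]*np.cos(a)+P[:,1]*np.sin(a);print(t,((q.max()-q.min())*1e3).round(1))
cv2.imwrite('pics/w3c.png',cv2.resize(cv2.imread('pics/w3.png')[130:290,150:360],None,fx=3.5,fy=3.5,interpolation=2))
```

```text
2.45 [0.47619267 0.15576601 0.09760351] [ 1.79993404e+02  1.12546719e-01 -1.77298790e+02] 0.6490946328292158
[0.47159889 0.1553057  0.02836056] [0.03207822 0.03678814 0.02992687] [0.47417723 0.15550646 0.04332399]
60 35.2
70 36.4
80 36.8
90 36.8
100 37.3
110 37.3
120 36.8
```

View pics/w3c.png

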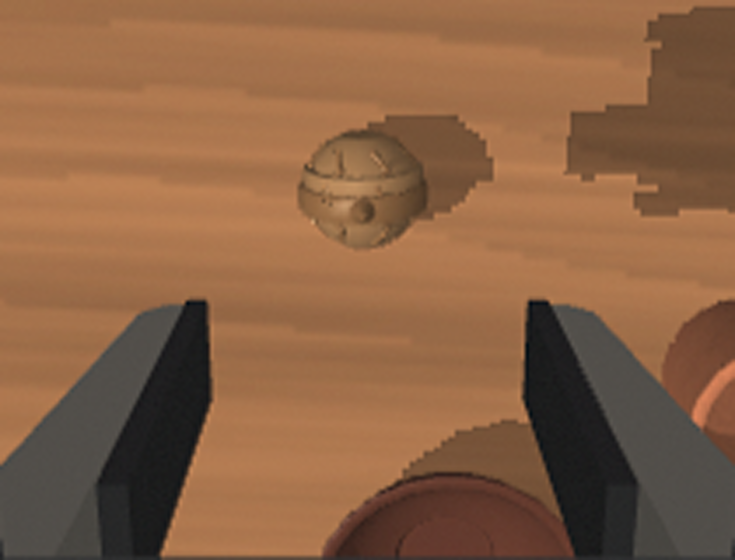

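The ridge now lies horizontal in the picture and the nut is centred between the fingers (crop 362,190). Descending and gripping at 8 N.

Request:
arm_command(
  commands=[
    [[0.3,1,0,20,0],[0.3,0,0,25,0],[0.3,0,0,25,0],[0.3,0,0,15,0],[0.3,0,0,6,0],[0.3,0,0,0,0],[0.3,0,0,0,0]],
  ],
)

```text
t: 3.08
eef_pos: [0.4752, 0.1555, 0.0061]
tcp_rot: [180.0, 0.1, -177.3]
contact_force: [-1.1, -1.0, -0.3]
width: 0.652
grasp_force: 0.0
```

Request:
arm_command(
  commands=[
    [[-0.1,0,0,0,0],[-0.15,0,0,0,0],[-0.2,0,0,0,0],[-0.25,0,0,0,0],[-0.3,0,0,0,0],[-0.3,0,0,0,0]],
  ],
  force=8,
)

```text
t: 3.58
eef_pos: [0.4745, 0.1553, 0.0052]
tcp_rot: [-180.0, 0.0, -177.3]
contact_force: [0.1, 0.4, 0.8]
width: 0.348
grasp_force: 0.0
```

Run:
```python
from h import *
a=arm.get_state();print(a['grasp_force'],a['width'])
cap('wrist','w4.png');cap('side','d4.png')
A=cv2.resize(cv2.imread('pics/w4.png')[150:384,100:412],(780,585))
cv2.imwrite('pics/w4c.png',np.hstack([A[:, :480][::1], cv2.resize(cv2.imread('pics/d4.png')[200:320,230:294],(312,585))]))
```

```text
0.0 0.3475847441781364
```

View pics/w4c.png

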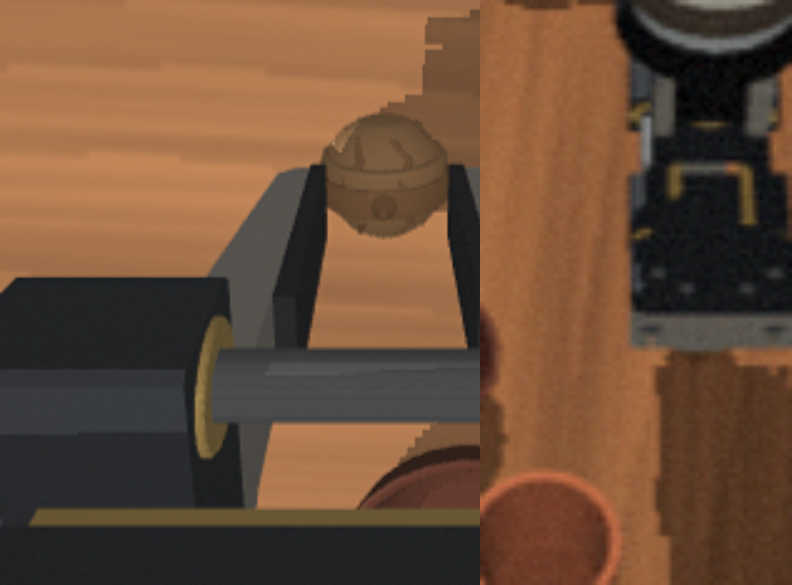

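The nut sits between the pads, but width 0.348 (32 mm) with no force is odd. I check the nut position against the fingers in depth.

Run:
```python
from h import *
z=np.load('pics/w4.npz');p,K,T=z['p'],z['K'],z['T'];W=cloud(z['d'],K,T)
v0,u0=150+int(140/2.5),100+int(385/2.5)
m=(W[...,2]>.006)&(W[...,2]<.05)&(np.hypot(W[...,0]-.473,W[...,1]-.157)<.032)
l=cv2.connectedComponents(m.astype(np.uint8))[1]
hs=cv2.cvtColor(p,cv2.COLOR_RGB2HSV);m&=hs[...,1]>60
P=W[m];print(m.sum(),P.min(0),P.max(0),P[P[:,2].argmax()])
v=150+int(170/2.5)
for v in(206,212,218,224,232):
  print(v,[(u,*W[v,u].round(3)) for u in range(222,292,5)])
```

```text
2007 [0.45507956 0.12756358 0.01326065] [0.4872828  0.18539953 0.04716056] [0.46408343 0.18539953 0.04716056]
206 [(222, np.float64(0.47), np.float64(0.131), np.float64(0.0)), (227, np.float64(0.47), np.float64(0.135), np.float64(0.001)), (232, np.float64(0.47), np.float64(0.139), np.float64(-0.0)), (237, np.float64(0.461), np.float64(0.144), np.float64(0.025)), (242, np.float64(0.46), np.float64(0.148), np.float64(0.029)), (247, np.float64(0.459), np.float64(0.151), np.float64(0.03)), (252, np.float64(0.459), np.float64(0.154), np.float64(0.029)), (257, np.float64(0.458), np.float64(0.157), np.float64(0.032)), (262, np.float64(0.459), np.float64(0.161), np.float64(0.03)), (267, np.float64(0.459), np.float64(0.164), np.float64(0.027)), (272, np.float64(0.46), np.float64(0.168), np.float64(0.024)), (277, np.float64(0.468), np.float64(0.174), np.float64(-0.0)), (282, np.float64(0.469), np.float64(0.178), np.float64(-0.001)), (287, np.float64(0.468), np.float64(0.181), np.float64(-0.001))]
212 [(222, np.float64(0.475), np.float64(0.131), np.float64(0.001)), (227, np.float64(0.475), np.f
[... 2796 characters left out ...]
37, np.float64(0.475), np.float64(0.145), np.float64(0.036)), (242, np.float64(0.474), np.float64(0.148), np.float64(0.037)), (247, np.float64(0.473), np.float64(0.152), np.float64(0.04)), (252, np.float64(0.472), np.float64(0.155), np.float64(0.041)), (257, np.float64(0.473), np.float64(0.158), np.float64(0.039)), (262, np.float64(0.473), np.float64(0.161), np.float64(0.038)), (267, np.float64(0.474), np.float64(0.165), np.float64(0.036)), (272, np.float64(0.475), np.float64(0.168), np.float64(0.035)), (277, np.float64(0.49), np.float64(0.175), np.float64(-0.001)), (282, np.float64(0.466), np.float64(0.172), np.float64(0.054)), (287, np.float64(0.463), np.float64(0.174), np.float64(0.058))]
```

Request:
arm_command(
  commands=[
    [[-0.33,0,0,0,0],[-0.36,0,0,0,0],[-0.36,0,0,0,0],[-0.36,0,0,0,0]],
  ],
  force=8,
)

```text
t: 4.02
eef_pos: [0.4743, 0.1553, 0.005]
tcp_rot: [-180.0, -0.0, -177.3]
contact_force: [0.2, 0.1, -0.4]
width: 0.32
grasp_force: 0.0
```

Run:
```python
from h import *
for f in('w4','w5'):
  if f=='w5': cap('wrist','w5.png')
  z=np.load(f'pics/{f}.npz');p,K,T=z['p'].astype(int),z['K'],z['T'];W=cloud(z['d'],K,T)
  for v in(212,218,224,230,236):
    print(f,v,'colored u',[u for u in range(200,310) if p[v,u,0]-p[v,u,2]<20][:1], 'nut/finger edges', [ (u,*(W[v,u]*1000).round().astype(int)) for u in range(215,300) if abs(W[v,u,2]-W[v,u-1,2])>.006])
a=arm.get_state();print(a['width'],a['grasp_force'],a['joint_efforts'])
```

```text
w4 212 colored u [] nut/finger edges [(229, np.int64(466), np.int64(139), np.int64(23)), (279, np.int64(473), np.int64(176), np.int64(0))]
w4 218 colored u [216] nut/finger edges [(215, np.int64(466), np.int64(131), np.int64(35)), (230, np.int64(469), np.int64(140), np.int64(27)), (280, np.int64(463), np.int64(172), np.int64(38)), (295, np.int64(478), np.int64(188), np.int64(0))]
w4 224 colored u [208] nut/finger edges [(229, np.int64(468), np.int64(140), np.int64(40)), (280, np.int64(466), np.int64(172), np.int64(41))]
w4 230 colored u [204] nut/finger edges [(228, np.int64(469), np.int64(140), np.int64(47)), (229, np.int64(472), np.int64(140), np.int64(40)), (230, np.int64(475), np.int64(140), np.int64(33)), (278, np.int64(489), np.int64(176), np.int64(-1)), (279, np.int64(473), np.int64(172), np.int64(36)), (282, np.int64(464), np.int64(172), np.int64(54))]
w4 236 colored u [200] nut/finger edges [(227, np.int64(469), np.int64(140), np.int64(54)), (229, np.int64(476), np.int64(140), np.int64(41)), (231, np.int64(496), np.int64(139), np.int64(-1)), (236, np.int64(481), np.int64(144
[... 879 characters left out ...]
[(230, np.int64(472), np.int64(142), np.int64(49)), (231, np.int64(475), np.int64(142), np.int64(43)), (232, np.int64(478), np.int64(142), np.int64(36)), (233, np.int64(495), np.int64(140), np.int64(0)), (235, np.int64(484), np.int64(143), np.int64(23)), (236, np.int64(479), np.int64(144), np.int64(33)), (273, np.int64(494), np.int64(172), np.int64(0)), (277, np.int64(476), np.int64(171), np.int64(37)), (278, np.int64(473), np.int64(171), np.int64(43)), (279, np.int64(470), np.int64(171), np.int64(50)), (280, np.int64(467), np.int64(171), np.int64(56))]
0.31766406144660975 0.0036507171898847446 [ 3.99373152e-03 -3.40386450e+01 -2.63047528e+01 -8.52758589e-03
  7.64045259e-02 -1.51367720e-05]
```

Run:
```python
from h import *
s=arm.get_state();c=eyes.calibration('wrist');T,K=c['T'],c['mtx'];print(T.round(3))
for dz in(0,.019,.03):
  q=np.linalg.inv(T)@np.append(s['eef_pos']+[0,0,dz],1);print(dz,q[:3].round(3),(K@(q[:3]/q[2])).round(1))
z=np.load('pics/w5.npz');d=z['d'];W=cloud(d,z['K'],z['T'])
for u in(205,210,215,220,225,285,292):print(u,[(v,d[v,u].round(3),*(W[v,u]*1000).round().astype(int)) for v in(205,210,213,215,217,219,222,226)])
z=np.load('pics/d4.npz');W=cloud(z['d'],z['K'],z['T']);m=(abs(W[...,0]-.4745)<.03)&(abs(W[...,1]-.155)<.1)&(W[...,2]>.01)
v,u=np.nonzero(m);print(v.min(),v.max(),u.min(),u.max(),W[m][:,2].min(),[ (v,*(W[v,272]*1000).round()) for v in range(240,275,3)])
```

```text
[[-0.046  0.962  0.269  0.398]
 [ 0.999  0.045  0.013  0.153]
 [ 0.001  0.269 -0.963  0.203]
 [ 0.     0.     0.     1.   ]]
0 [-0.001  0.02   0.211] [252.9 214.7   1. ]
0.019 [-0.001  0.025  0.193] [252.8 224.6   1. ]
0.03 [-0.001  0.028  0.182] [252.7 231.3   1. ]
205 [(205, np.float32(0.214), np.int64(470), np.int64(118), np.int64(0)), (210, np.float32(0.215), np.int64(474), np.int64(118), np.int64(0)), (213, np.float32(0.216), np.int64(476), np.int64(118), np.int64(0)), (215, np.float32(0.216), np.int64(478), np.int64(118), np.int64(0)), (217, np.float32(0.217), np.int64(480), np.int64(118), np.int64(0)), (219, np.float32(0.217), np.int64(481), np.int64(118), np.int64(1)), (222, np.float32(0.219), np.int64(484), np.int64(118), np.int64(-1)), (226, np.float32(0.218), np.int64(487), np.int64(118), np.int64(0))]
210 [(205, np.float32(0.214), np.int64(470), np.int64(122), np.int64(0)), (210, np.float32(0.215), np.int64(474), np.int64(122), np.int64(0)), (213, np.float32(0.217), np.int64(477), np.int64(122), np.int64(-1)), (215, np.float32(0.216), np.int64(478), np.int64(122), np.int6
[... 3196 characters left out ...]
43, np.float64(480.0), np.float64(196.0), np.float64(145.0)), (246, np.float64(480.0), np.float64(200.0), np.float64(141.0)), (249, np.float64(480.0), np.float64(226.0), np.float64(164.0)), (252, np.float64(480.0), np.float64(232.0), np.float64(163.0)), (255, np.float64(479.0), np.float64(237.0), np.float64(162.0)), (258, np.float64(479.0), np.float64(244.0), np.float64(163.0)), (261, np.float64(479.0), np.float64(252.0), np.float64(164.0)), (264, np.float64(479.0), np.float64(250.0), np.float64(154.0)), (267, np.float64(478.0), np.float64(242.0), np.float64(133.0)), (270, np.float64(478.0), np.float64(242.0), np.float64(124.0)), (273, np.float64(476.0), np.float64(162.0), np.float64(-0.0))]
```

The pads closed to 29 mm around a nut that is 37 mm wide. In depth the finger faces end at z≈0.033, and the side view puts the gripper body about 28 mm higher than reported. So the real fingertips end about 28 mm above the reported TCP. I reopen and go lower in guarded steps.

Request:
arm_command(
  commands=[
    [[0.3,0,0,0,0],[0.3,0,0,0,0],[0.3,0,0,0,0],[0.3,0,0,0,0],[0.3,2,0,6,0],[0.3,0,0,0,0]],
  ],
)

```text
t: 4.57
eef_pos: [0.4712, 0.1552, -0.0021]
tcp_rot: [-180.0, -0.1, -177.3]
contact_force: [-0.6, -0.6, -0.2]
width: 0.65
grasp_force: 0.0
```

```bash
cat >> h.py <<'E'
def tips(f=None):
    p,d,K,T=cap('wrist',f);W=cloud(d,K,T);s=arm.get_state()
    c=s['eef_pos'];yaw=np.radians(s['tcp_rot'][2]);X=np.array([np.cos(yaw),np.sin(yaw)]);Y=np.array([np.sin(yaw),-np.cos(yaw)])
    R=W[...,:2]-c[:2];a=R@X;b=R@Y;h=46*s['width']/1000
    m=(abs(a-.010)<.004)&(abs(abs(b)-h-.006)<.005)&(W[...,2]<.09)&(W[...,2]>.003)
    print(s['t'],'eef',c.round(4),s['width'].round(3),'F',s['contact_force'].round(1))
    for sg in(1,-1):
        k=m&(b*sg>0);z=np.sort(W[...,2][k]);print('n',len(z),'lowest z',z[:8].round(4))
    return p,d,K,T,W
E
python3 -c "from h import *;tips('w6.png')"
```

```text
Traceback (most recent call last):
  File "h.py", line 21, in tips
    print(s['t'],'eef',c.round(4),s['width'].round(3),'F',s['contact_force'].round(1))
                                  ^^^^^^^^^^^^^^^^
AttributeError: 'float' object has no attribute 'round'
```

Request:
arm_command(
  commands=[
    [[0.3,0,0,6,0],[0.3,0,0,4,0],[0.3,0,0,0,0],[0.3,0,0,0,0]],
  ],
)

```text
t: 4.95
eef_pos: [0.4719, 0.1552, -0.0115]
tcp_rot: [-180.0, -0.1, -177.3]
contact_force: [0.2, -0.6, 0.4]
width: 0.653
grasp_force: 0.0
```

```bash
sed -i "s/s\['width'\].round(3)/round(float(s['width']),3)/" h.py; python3 -c "from h import *;tips('w6.png')"
```

```text
5.0 eef [ 0.4722  0.1552 -0.0112] 0.65 F [-0.6 -0.3 -0.8]
n 1457 lowest z [0.0155 0.016  0.0162 0.0162 0.0163 0.0163 0.0167 0.0169]
n 1338 lowest z [0.0156 0.0159 0.0159 0.0161 0.0163 0.0164 0.0169 0.0172]
```

Request:
arm_command(
  commands=[
    [[0.3,0,0,5,0],[0.3,0,0,3,0],[0.3,0,0,0,0],[0.3,0,0,2,0],[0.3,0,0,0,0],[0.3,0,0,0,0]],
  ],
)

```text
t: 5.5
eef_pos: [0.4723, 0.1552, -0.0211]
tcp_rot: [-180.0, -0.0, -177.3]
contact_force: [-0.8, 0.3, -0.8]
width: 0.652
grasp_force: 0.0
```

Request:
arm_command(
  commands=[
    [[-0.1,0,0,0,0],[-0.1,0,0,0,0],[-0.15,0,0,0,0],[-0.17,0,0,0,0],[-0.2,0,0,0,0],[-0.23,0,0,0,0],[-0.25,0,0,0,0],[-0.25,0,0,0,0]],
  ],
  force=8,
)

```text
t: 6.17
eef_pos: [0.4725, 0.1552, -0.0209]
tcp_rot: [-180.0, 0.0, -177.3]
contact_force: [-0.4, -0.7, 0.8]
width: 0.398
grasp_force: 8.0
```

Gripped at 8 N with width 36.6 mm. Lifting, then travelling to the nutcracker.

Request:
arm_command(
  commands=[
    [[-0.25,0,0,-10,0],[-0.25,0,0,-25,0],[-0.25,0,0,-30,0],[-0.25,0,0,-30,0],[-0.25,0,0,-30,0],[-0.25,-5,-20,-20,0],[-0.25,-10,-33,0,0],[-0.25,-10,-33,0,0]],
  ],
)

```text
t: 6.83
eef_pos: [0.5029, 0.0701, 0.1269]
tcp_rot: [-180.0, 0.3, -177.2]
contact_force: [-0.3, 0.2, -0.7]
width: 0.398
grasp_force: 8.0
```

Request:
arm_command(
  commands=[
    [[-0.25,-10,-33,0,0],[-0.25,-10,-33,0,0],[-0.25,-10,-33,0,0],[-0.25,-10,-33,0,0],[-0.25,-10,-33,0,0],[-0.25,-10,-33,0,0],[-0.25,0,0,0,0],[-0.25,0,0,0,0]],
  ],
)

```text
t: 7.5
eef_pos: [0.5707, -0.1257, 0.1243]
tcp_rot: [180.0, 0.0, -177.4]
contact_force: [0.1, 0.1, -0.6]
width: 0.397
grasp_force: 8.0
```

Run:
```python
from h import *
p,d,K,T,W=tips('w7.png')
z=W[...,2]
print('held nut z-range?')
m=(z>.02)&(z<.05)&(W[...,0]>.43)&(W[...,0]<.68)&(abs(W[...,1]+.124)<.06)
v,u=np.nonzero(m);print(m.sum(),u.min(),u.max(),v.min(),v.max())
hs=cv2.cvtColor(p,cv2.COLOR_RGB2HSV)
for x in np.arange(.455,.66,.01):
    k=m&(abs(W[...,0]-x)<.004);y=np.sort(W[...,1][k])
    if len(y)>5:
        g=np.nonzero(np.diff(y)>.008)[0]
        print(round(x,3),len(y),(y.min().round(4),y.max().round(4)),[(y[i].round(4),y[i+1].round(4)) for i in g],W[...,2][k].max().round(3))
```

```text
7.55 eef [ 0.5704 -0.1243  0.1241] 0.395 F [-0.6  0.6 -1.2]
n 41 lowest z [0.0046 0.0113 0.015  0.0192 0.0199 0.021  0.026  0.0275]
n 82 lowest z [0.007  0.0119 0.0149 0.0167 0.0184 0.0185 0.0188 0.0226]
held nut z-range?
3683 225 296 64 226
0.455 217 (np.float64(-0.1546), np.float64(-0.0861)) [(np.float64(-0.1406), np.float64(-0.1012))] 0.028
0.465 258 (np.float64(-0.1545), np.float64(-0.0855)) [(np.float64(-0.1402), np.float64(-0.101))] 0.029
0.475 253 (np.float64(-0.1555), np.float64(-0.0864)) [(np.float64(-0.14), np.float64(-0.1013))] 0.028
0.485 247 (np.float64(-0.1552), np.float64(-0.0867)) [(np.float64(-0.1407), np.float64(-0.1015))] 0.029
0.495 233 (np.float64(-0.1549), np.float64(-0.0863)) [(np.float64(-0.1403), np.float64(-0.1017))] 0.028
0.505 229 (np.float64(-0.156), np.float64(-0.0865)) [(np.float64(-0.141), np.float64(-0.1021))] 0.028
0.515 229 (np.float64(-0.1558), np.float64(-0.0865)) [(np.float64(-0.1408), np.float64(-0.1023))] 0.029
0.525 190 (np.float64(-0.1556), np.float64(-0.0881)) [(np.float64(-0.1417), np.float64(-0.1011))] 0.028
0.535 125 (np.float64(-0.1553),
[... 197 characters left out ...]
(-0.1548), np.float64(-0.089)) [(np.float64(-0.1432), np.float64(-0.1013))] 0.038
0.565 163 (np.float64(-0.1546), np.float64(-0.0898)) [(np.float64(-0.1434), np.float64(-0.1011))] 0.038
0.575 152 (np.float64(-0.1533), np.float64(-0.0909)) [(np.float64(-0.143), np.float64(-0.102))] 0.039
0.585 155 (np.float64(-0.1532), np.float64(-0.0922)) [(np.float64(-0.1409), np.float64(-0.1045))] 0.039
0.595 80 (np.float64(-0.1538), np.float64(-0.0916)) [(np.float64(-0.1473), np.float64(-0.0985))] 0.028
0.605 79 (np.float64(-0.1536), np.float64(-0.0921)) [(np.float64(-0.1478), np.float64(-0.0986))] 0.028
0.615 53 (np.float64(-0.1523), np.float64(-0.0918)) [(np.float64(-0.1477), np.float64(-0.0987))] 0.028
```

View pics/w7.png

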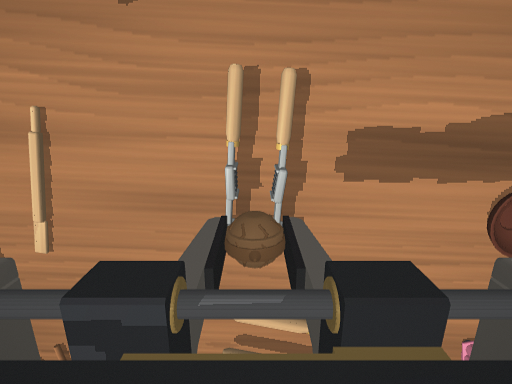

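The view shows the nut held at (255,240), the nutcracker with handles up in the picture (235–290, 65–145) and jaws at (230,182) and (279,183). The modelling tool is clear at left (38,180). I refine the jaw centre.

Run:
```python
from h import *
for f in('w7','s0','d0'):
    z=np.load(f'pics/{f}.npz');W=cloud(z['d'],z['K'],z['T']);p=z['p']
    roi=(W[...,0]>.43)&(W[...,0]<.68)&(abs(W[...,1]+.124)<.06)
    j=roi&(W[...,2]>.0335)&(W[...,2]<.039)&(W[...,0]<.62);h=roi&(W[...,2]>.012)&(W[...,2]<.032)
    for n,m in(('jaw',j),('all',h)):
        P=W[m];print(f,n,m.sum(),'x',np.percentile(P[:,0],[0,2,98,100]).round(4),'y',np.percentile(P[:,1],[1,99]).round(4))
    hs=cv2.cvtColor(p,cv2.COLOR_RGB2HSV);wood=h&(hs[...,1]>70);P=W[wood];print(f,'wood x',np.percentile(P[:,0],[0,1,99,100]).round(4),'midy',((np.percentile(P[:,1],1)+np.percentile(P[:,1],99))/2).round(4))
# held nut: find tip and ridge in wrist
z=np.load('pics/w7.npz');W=cloud(z['d'],z['K'],z['T']);m=np.zeros(W.shape[:2],bool);m[205:272,222:292]=1;m&=(W[...,2]>.1)&(abs(W[...,0]-.57)<.03)&(abs(W[...,1]+.125)<.0175)
P=W[m];print('nut',m.sum(),P.min(0),P.max(0),P[P[:,2].argmax()])
```

```text
w7 jaw 651 x [0.5512 0.5525 0.5875 0.5894] y [-0.1546 -0.0903]
w7 all 3151 x [0.4505 0.4537 0.6112 0.6238] y [-0.1555 -0.0867]
w7 wood x [0.4505 0.452  0.5317 0.6238] midy -0.121
s0 jaw 79 x [0.554  0.5545 0.5901 0.5902] y [-0.1568 -0.0926]
s0 all 643 x [0.4527 0.4585 0.6435 0.6449] y [-0.1571 -0.0891]
s0 wood x [0.4527 0.4542 0.6103 0.6443] midy -0.1232
d0 jaw 81 x [0.5492 0.5507 0.5862 0.6194] y [-0.1539 -0.0901]
d0 all 692 x [0.4493 0.4523 0.6309 0.6414] y [-0.153  -0.0871]
d0 wood x [0.4493 0.4495 0.5317 0.5493] midy -0.1197
nut 2756 [ 0.55341042 -0.14249813  0.15251016] [ 0.58587608 -0.10753439  0.1883202 ] [ 0.57225611 -0.1233667   0.1883202 ]
```

Request:
arm_command(
  commands=[
    [[-0.25,0,0,0,0.1165],[-0.25,0,0,0,0.1165],[-0.25,0,0,0,0.1165],[-0.25,0,0,0,0.1165],[-0.25,0,0,0,0.1165],[-0.25,0,0,0,0.1165],[-0.25,0,0,0,0.1165],[-0.25,0,0,0,0.1165]],
  ],
)

```text
t: 8.22
eef_pos: [0.5701, -0.1223, 0.1242]
tcp_rot: [180.0, -0.0, 129.1]
contact_force: [-0.4, -0.4, -0.9]
width: 0.396
grasp_force: 8.0
```

Request:
arm_command(
  commands=[
    [[-0.25,0,0,0,0.1165],[-0.25,0,0,0,0.1165],[-0.25,0,0,0,0.1165],[-0.25,0,0,0,0.1165],[-0.25,0,0,0,0.1165],[-0.25,0,0,0,0.1165],[-0.25,0,0,40,0],[-0.25,0,0,0,0]],
  ],
)

```text
t: 8.88
eef_pos: [0.5663, -0.1209, 0.0786]
tcp_rot: [-179.5, -0.2, 89.4]
contact_force: [-1.3, 1.1, -3.0]
width: 0.397
grasp_force: 8.0
```

Request:
arm_command(
  commands=[
    [[-0.25,0,0,0,0],[-0.25,0,0,0,0]],
  ],
)

```text
t: 9.05
eef_pos: [0.5707, -0.1235, 0.0849]
tcp_rot: [180.0, -0.0, 89.3]
contact_force: [0.5, 0.0, 0.0]
width: 0.394
grasp_force: 8.0
```

Run:
```python
from h import *
print(arm.get_state()['tcp_rot'])
p,d,K,T,W=tips('w8.png')
roi=(W[...,0]>.43)&(W[...,0]<.68)&(abs(W[...,1]+.124)<.06)
j=roi&(W[...,2]>.0335)&(W[...,2]<.041);P=W[j]
for s in(1,-1):
    Q=P[(P[:,1]+.123)*s>0];Q=Q[Q[:,0]<.61]
    if len(Q):print(s,len(Q),Q.min(0).round(4),Q.max(0).round(4))
n=roi&(W[...,2]>.07)&(W[...,2]<.15)
v,u=np.nonzero(n);print(u.min(),u.max(),v.min(),v.max())
```

```text
[ 1.79994738e+02 -8.30396129e-03  8.93429547e+01]
9.1 eef [ 0.5714 -0.124   0.0857] 0.398 F [ 0.1 -0.3 -1.2]
n 0 lowest z []
n 0 lowest z []
1 477 [ 0.5538 -0.1068  0.0335] [ 0.5912 -0.0914  0.0393]
-1 4 [ 0.5867 -0.1465  0.0343] [ 0.5887 -0.1429  0.0361]
192 317 211 273
```

View pics/w8.png

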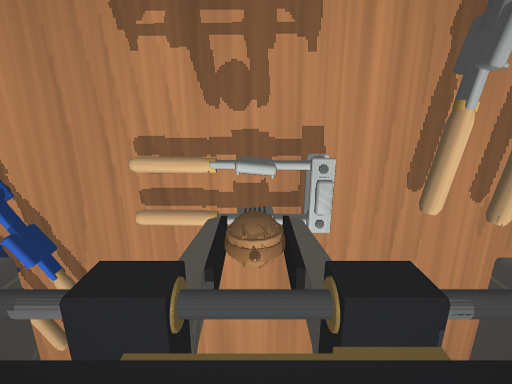

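Run:
```python
from h import *
z=np.load('pics/w8.npz');K,T=z['K'],z['T'];W=cloud(z['d'],K,T);p=z['p']
print('T',T[:3,3])
for q in((323,169),(319,224)):
    zz=np.nanmedian(W[q[1]-4:q[1]+5,q[0]-4:q[0]+5,2]);print(q,zz,ray(*q,K,T,zz))
# handles centreline
hs=cv2.cvtColor(p,cv2.COLOR_RGB2HSV)
for x in(.46,.48,.5,.52,.545,.56,.575,.6,.612):
    k=(abs(W[...,0]-x)<.004)&(abs(W[...,1]+.122)<.06)&(W[...,2]>.02)&(W[...,2]<.042);y=np.sort(W[...,1][k]);g=np.nonzero(np.diff(y)>.01)[0]
    print(x,y.min().round(4),y.max().round(4),'mid',((y.min()+y.max())/2).round(4),[(y[i].round(4),y[i+1].round(4)) for i in g])
m=(abs(W[...,0]-.571)<.0175)&(W[...,2]>.09)&(W[...,2]<.16)&(abs(W[...,1]+.123)<.03)
P=W[m];print('nut',P.min(0),P.max(0),P[P[:,2].argmax()])
```

```text
T [ 0.57199585 -0.04656244  0.28346624]
(323, 169) 0.03566436023422956 [ 0.63375336 -0.09882729  0.03566436]
(319, 224) 0.03565827175790148 [ 0.63282504 -0.15267095  0.03565827]
0.46 -0.1568 -0.0879 mid -0.1223 [(np.float64(-0.1415), np.float64(-0.102))]
0.48 -0.1571 -0.0882 mid -0.1227 [(np.float64(-0.1416), np.float64(-0.1022))]
0.5 -0.1572 -0.0884 mid -0.1228 [(np.float64(-0.1422), np.float64(-0.1025))]
0.52 -0.1573 -0.0887 mid -0.123 [(np.float64(-0.1426), np.float64(-0.1045))]
0.545 -0.1553 -0.0925 mid -0.1239 [(np.float64(-0.1482), np.float64(-0.0986))]
0.56 -0.1467 -0.091 mid -0.1188 [(np.float64(-0.1458), np.float64(-0.1026))]
0.575 -0.1039 -0.0925 mid -0.0982 []
0.6 -0.156 -0.0936 mid -0.1248 [(np.float64(-0.1495), np.float64(-0.1003))]
0.612 -0.1503 -0.0939 mid -0.1221 [(np.float64(-0.1496), np.float64(-0.1006))]
nut [ 0.5535061  -0.13809141  0.11812053] [ 0.58848899 -0.10584286  0.15032072] [ 0.57031467 -0.12394826  0.15032072]
```

The pins at (323,169) and (319,224) give a jaws point of about (0.571, -0.124) and an axis of -1°. The held nut is already at (0.571, -0.123), so I can go straight down.

Request:
arm_command(
  commands=[
    [[-0.25,0,0,20,0],[-0.25,0,0,25,0],[-0.25,0,0,20,0],[-0.25,0,0,15,0],[-0.25,0,0,10,0],[-0.25,0,0,8,0],[-0.25,0,0,4,0],[-0.25,0,0,0,0]],
  ],
)

```text
t: 9.77
eef_pos: [0.5709, -0.1245, -0.0179]
tcp_rot: [180.0, 0.0, 89.3]
contact_force: [-0.3, -0.5, -0.4]
width: 0.397
grasp_force: 8.0
```

Request:
arm_command(
  commands=[
    [[-0.25,0,0,0,0],[-0.25,0,0,0,0]],
  ],
)

```text
t: 9.93
eef_pos: [0.5716, -0.1248, -0.0168]
tcp_rot: [179.9, 0.0, 89.3]
contact_force: [0.4, 0.2, -0.7]
width: 0.395
grasp_force: 8.0
```

Request:
arm_command(
  commands=[
    [[-0.25,0,0,2,0],[-0.25,0,0,1,0],[-0.25,0,0,0,0],[-0.25,0,0,0,0]],
  ],
)

```text
t: 10.27
eef_pos: [0.5708, -0.1245, -0.0209]
tcp_rot: [180.0, 0.0, 89.3]
contact_force: [-0.3, -0.2, -1.4]
width: 0.397
grasp_force: 8.0
```

Run:
```python
from h import *
s=arm.get_state();print(s['eef_pos'],s['contact_force'])
p,d,K,T,W=tips('w9.png')
k=(abs(W[...,0]-.571)<.0175)&(W[...,2]>.01)&(W[...,2]<.06)&(abs(W[...,1]+.123)<.0165)
P=W[k];print('nut',P.min(0),P.max(0),P[P[:,2].argmax()])
for z0 in(.02,.025,.03,.035):
    k=(abs(W[...,0]-.571)<.012)&(abs(W[...,2]-z0)<.0025)&(abs(W[...,1]+.123)<.035);y=np.sort(W[...,1][k]);g=np.nonzero(np.diff(y)>.003)[0]
    print(z0,y[[0,-1]].round(4),[(y[i].round(4),y[i+1].round(4)) for i in g])
```

```text
[ 0.57078551 -0.12449119 -0.02086234] [-0.28317367 -0.23824112 -1.3528828 ]
10.3167 eef [ 0.5708 -0.1245 -0.0208] 0.397 F [-0.  -0.   0.5]
n 1413 lowest z [0.0066 0.0067 0.0068 0.0072 0.0074 0.0074 0.008  0.0081]
n 1414 lowest z [0.0063 0.0067 0.0067 0.007  0.007  0.0072 0.0072 0.0076]
nut [ 0.55353971 -0.13819208  0.01220235] [ 0.58849235 -0.10660077  0.04529814] [ 0.58849235 -0.13161022  0.04529814]
0.02 [-0.1472 -0.0907] [(np.float64(-0.1438), np.float64(-0.1114)), (np.float64(-0.1069), np.float64(-0.0933))]
0.025 [-0.1475 -0.0906] [(np.float64(-0.1437), np.float64(-0.1367)), (np.float64(-0.135), np.float64(-0.1145)), (np.float64(-0.1065), np.float64(-0.0933))]
0.03 [-0.1476 -0.0906] [(np.float64(-0.1437), np.float64(-0.1382)), (np.float64(-0.1316), np.float64(-0.1212)), (np.float64(-0.1073), np.float64(-0.0935))]
0.035 [-0.148  -0.0907] [(np.float64(-0.1438), np.float64(-0.1347)), (np.float64(-0.1101), np.float64(-0.1042))]
```

At pick-up height, so the nut stands on the table. I release to about 50 mm and rise.

Request:
arm_command(
  commands=[
    [[-0.17,0,0,0,0],[-0.1,0,0,0,0],[0.0,0,0,0,0],[0.06,0,0,0,0],[0.06,0,0,0,0],[0.06,0,0,0,0]],
  ],
)

```text
t: 10.82
eef_pos: [0.5706, -0.1244, -0.021]
tcp_rot: [-180.0, -0.0, 89.3]
contact_force: [-0.0, -0.8, -0.5]
width: 0.53
grasp_force: 0.0
```

Request:
arm_command(
  commands=[
    [[0.06,0,0,-8,0],[0.06,0,0,-15,0],[0.06,0,0,-25,0],[0.06,0,0,-30,0],[0.06,0,0,-30,0],[0.06,0,0,0,0],[0.06,0,0,0,0]],
  ],
)

```text
t: 11.4
eef_pos: [0.5726, -0.1253, 0.09]
tcp_rot: [179.7, 0.1, 89.3]
contact_force: [-0.6, 0.7, -0.5]
width: 0.529
grasp_force: 0.0
```

```bash
cat > look.py <<'E'
import sys
from h import *
p,d,K,T,W=tips(sys.argv[1])
roi=(W[...,0]>.43)&(W[...,0]<.66)&(abs(W[...,1]+.124)<.06)
k=roi&(abs(W[...,0]-.571)<.025)&(W[...,2]>.01)&(W[...,2]<.06)&(abs(W[...,1]+.123)<.017)
P=W[k];print('nut',P.min(0).round(4),P.max(0).round(4),P[P[:,2].argmax()].round(4))
for x in(.46,.48,.5,.52,.56,.58):
    k=(abs(W[...,0]-x)<.004)&roi&(W[...,2]>.02)&(W[...,2]<.042);y=np.sort(W[...,1][k]);g=np.nonzero(np.diff(y)>.006)[0]
    if len(y):print(x,y.min().round(4),y.max().round(4),'mid',((y.min()+y.max())/2).round(4),[(y[i].round(4),y[i+1].round(4)) for i in g])
j=roi&(W[...,2]>.0335)&(W[...,2]<.0385);P=W[j];P=P[(P[:,0]<.61)&(abs(P[:,1]+.123)>.02)];print('jaw',P.min(0).round(4),P.max(0).round(4))
E
python3 look.py w10.png
python3 - <<'E'
import cv2
a=cv2.imread('pics/w10.png')[130:300,120:350]
cv2.imwrite('pics/w10c.png',cv2.resize(a,None,fx=3.4,fy=3.4,interpolation=2))
E
```

```text
11.45 eef [ 0.5711 -0.1246  0.0879] 0.527 F [-0.7  0.4 -0.7]
n 0 lowest z []
n 0 lowest z []
nut [ 0.5504 -0.139   0.0136] [ 0.5873 -0.1062  0.0416] [ 0.5694 -0.1231  0.0416]
0.46 -0.1545 -0.0866 mid -0.1206 [(np.float64(-0.1406), np.float64(-0.1005))]
0.48 -0.1548 -0.0871 mid -0.121 [(np.float64(-0.141), np.float64(-0.1007))]
0.5 -0.155 -0.0874 mid -0.1212 [(np.float64(-0.1413), np.float64(-0.1023))]
0.52 -0.1505 -0.0885 mid -0.1195 [(np.float64(-0.1425), np.float64(-0.1025))]
0.56 -0.1558 -0.0899 mid -0.1228 [(np.float64(-0.144), np.float64(-0.1375))]
0.58 -0.1536 -0.0918 mid -0.1227 []
jaw [ 0.5505 -0.155   0.0335] [ 0.5882 -0.0905  0.0376]
```

View pics/w10c.png

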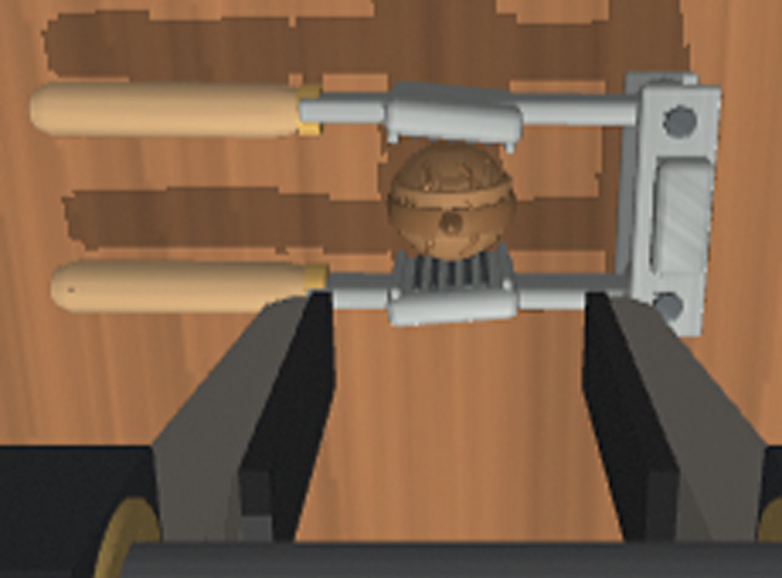

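The nut stands upright between the jaws at crop (450,205), with its ridge along the tool's x and the cheeks facing both jaws. The handles are at left (30–320, 85–310). Next I turn back and move over the handles point.

Request:
arm_command(
  commands=[
    [[0.8,1,-34,0,-0.1204],[0.8,0,0,0,-0.1204],[0.8,0,0,0,-0.1204],[0.8,0,0,0,-0.1204],[0.8,0,0,0,-0.1204],[0.8,0,0,0,-0.1204],[0.8,0,0,0,-0.1204],[0.8,0,0,0,-0.1204]],
  ],
)

```text
t: 12.12
eef_pos: [0.5353, -0.1223, 0.0851]
tcp_rot: [-180.0, -0.2, 144.8]
contact_force: [0.7, -0.5, 0.7]
width: 0.898
grasp_force: 0.0
```

Request:
arm_command(
  commands=[
    [[0.8,0,0,0,-0.1204],[0.8,0,0,0,-0.1204],[0.8,0,0,0,-0.1204],[0.8,0,0,0,-0.1204],[0.8,0,0,0,-0.1204],[0.8,34,0,0,0],[0.8,0,0,0,0],[0.8,0,0,0,0]],
  ],
)

```text
t: 12.78
eef_pos: [0.5, -0.1212, 0.0846]
tcp_rot: [179.9, -0.3, 178.9]
contact_force: [-0.8, 0.4, 0.2]
width: 0.899
grasp_force: 0.0
```

```bash
python3 - <<'E'
from h import *
z=np.load('pics/d0.npz');W=cloud(z['d'],z['K'],z['T']);P=W[145:195,300:358].reshape(-1,3);P=P[P[:,2]>.008];print('blue',P.min(0),P.max(0))
print(arm.get_state()['tcp_rot'])
E
python3 look.py w11.png
```

```text
blue [ 0.24359757 -0.30553982  0.00810846] [ 0.39602551 -0.11204956  0.04095146]
[179.86612562  -0.26412007 178.87927561]
12.8333 eef [ 0.5018 -0.122   0.0859] 0.901 F [0.7 0.5 1. ]
n 1 lowest z [0.0031]
n 0 lowest z []
nut [ 0.5532 -0.14    0.0115] [ 0.5895 -0.106   0.044 ] [ 0.573  -0.1255  0.044 ]
0.46 -0.1571 -0.0881 mid -0.1226 [(np.float64(-0.142), np.float64(-0.1033))]
0.48 -0.1571 -0.0879 mid -0.1225 [(np.float64(-0.1426), np.float64(-0.1035))]
0.5 -0.1584 -0.0887 mid -0.1235 [(np.float64(-0.1426), np.float64(-0.1036))]
0.52 -0.1586 -0.0898 mid -0.1242 [(np.float64(-0.1433), np.float64(-0.1045))]
0.56 -0.1572 -0.0913 mid -0.1243 [(np.float64(-0.1454), np.float64(-0.138)), (np.float64(-0.1099), np.float64(-0.1036))]
0.58 -0.1562 -0.0934 mid -0.1248 []
jaw [ 0.553  -0.1572  0.0336] [ 0.5914 -0.0916  0.0385]
```

Request:
arm_command(
  commands=[
    [[0.8,-1,-1,20,0],[0.8,0,0,25,0],[0.8,0,0,25,0],[0.8,0,0,15,0],[0.8,0,0,10,0],[0.8,0,0,7,0],[0.8,0,0,3,0],[0.8,0,0,0,0]],
  ],
)

```text
t: 13.5
eef_pos: [0.5041, -0.1236, -0.0179]
tcp_rot: [-180.0, 0.0, 178.9]
contact_force: [0.4, 1.0, 0.6]
width: 0.898
grasp_force: 0.0
```

Request:
arm_command(
  commands=[
    [[0.7,0,0,0,0],[0.6,0,0,0,0],[0.5,0,0,0,0],[0.5,0,0,0,0]],
  ],
  force=25,
)

```text
t: 13.83
eef_pos: [0.5045, -0.1238, -0.0171]
tcp_rot: [-179.9, 0.1, 178.9]
contact_force: [-0.2, 0.2, 2.8]
width: 0.75
grasp_force: 1.7
```

Request:
arm_command(
  commands=[
    [[0.47,0,0,0,0],[0.44,0,0,0,0],[0.41,0,0,0,0],[0.38,0,0,0,0],[0.35,0,0,0,0],[0.32,0,0,0,0],[0.3,0,0,0,0],[0.3,0,0,0,0]],
  ],
)

```text
t: 14.5
eef_pos: [0.5038, -0.1234, -0.0179]
tcp_rot: [-180.0, 0.0, 178.9]
contact_force: [0.8, -0.6, 2.7]
width: 0.649
grasp_force: 1.9
```

Request:
arm_command(
  commands=[
    [[0.28,0,0,0,0],[0.26,0,0,0,0],[0.26,0,0,0,0]],
  ],
)

```text
t: 14.75
eef_pos: [0.5037, -0.1234, -0.018]
tcp_rot: [-180.0, 0.0, 178.9]
contact_force: [0.5, -0.4, 2.7]
width: 0.63
grasp_force: 1.9
```

Request:
arm_command(
  commands=[
    [[0.245,0,0,0,0],[0.23,0,0,0,0],[0.215,0,0,0,0],[0.2,0,0,0,0],[0.2,0,0,0,0]],
  ],
)

```text
t: 15.17
eef_pos: [0.5036, -0.1234, -0.018]
tcp_rot: [180.0, -0.0, 178.9]
contact_force: [0.9, 0.1, 2.1]
width: 0.597
grasp_force: 2.1
```

Request:
arm_command(
  commands=[
    [[0.185,0,0,0,0],[0.17,0,0,0,0],[0.155,0,0,0,0],[0.14,0,0,0,0],[0.14,0,0,0,0]],
  ],
)

```text
t: 15.58
eef_pos: [0.5036, -0.1234, -0.018]
tcp_rot: [180.0, -0.0, 178.9]
contact_force: [-0.8, -0.5, 2.9]
width: 0.571
grasp_force: 2.0
```

Request:
arm_command(
  commands=[
    [[0.125,0,0,0,0],[0.11,0,0,0,0],[0.095,0,0,0,0],[0.08,0,0,0,0],[0.08,0,0,0,0]],
  ],
)

```text
t: 16.0
eef_pos: [0.5036, -0.1233, -0.018]
tcp_rot: [180.0, -0.0, 178.9]
contact_force: [0.0, 0.8, 2.8]
width: 0.54
grasp_force: 2.1
```

Request:
arm_command(
  commands=[
    [[0.065,0,0,0,0],[0.05,0,0,0,0],[0.035,0,0,0,0],[0.02,0,0,0,0],[0.02,0,0,0,0]],
  ],
)

```text
t: 16.42
eef_pos: [0.5036, -0.1235, -0.018]
tcp_rot: [-180.0, -0.0, 178.9]
contact_force: [-0.7, -0.2, 2.8]
width: 0.508
grasp_force: 5.2
```

Request:
arm_command(
  commands=[
    [[0.01,0,0,0,0],[0.0,0,0,0,0],[0.0,0,0,0,0]],
  ],
)

```text
t: 16.67
eef_pos: [0.5036, -0.1234, -0.018]
tcp_rot: [-180.0, -0.0, 178.9]
contact_force: [0.4, -0.9, 3.1]
width: 0.5
grasp_force: 7.9
```

Request:
arm_command(
  commands=[
    [[-0.01,0,0,0,0],[-0.02,0,0,0,0],[-0.02,0,0,0,0]],
  ],
)

```text
t: 16.92
eef_pos: [0.5037, -0.1234, -0.018]
tcp_rot: [-180.0, 0.0, 178.9]
contact_force: [-0.5, -0.6, 3.7]
width: 0.491
grasp_force: 10.5
```

Request:
arm_command(
  commands=[
    [[-0.03,0,0,0,0],[-0.03,0,0,0,0]],
  ],
)

```text
t: 17.08
eef_pos: [0.5037, -0.1234, -0.018]
tcp_rot: [-180.0, -0.0, 178.9]
contact_force: [-0.9, -0.6, 4.0]
width: 0.485
grasp_force: 12.0
```

Request:
arm_command(
  commands=[
    [[-0.04,0,0,0,0],[-0.04,0,0,0,0]],
  ],
)

```text
t: 17.25
eef_pos: [0.5037, -0.1234, -0.018]
tcp_rot: [-180.0, 0.0, 178.9]
contact_force: [-0.2, -0.9, 3.3]
width: 0.484
grasp_force: 13.0
```

Request:
arm_command(
  commands=[
    [[-0.05,0,0,0,0],[-0.05,0,0,0,0]],
  ],
)

```text
t: 17.42
eef_pos: [0.5037, -0.1234, -0.018]
tcp_rot: [180.0, -0.0, 178.9]
contact_force: [-0.9, -0.1, 2.7]
width: 0.473
grasp_force: 14.0
```

Request:
arm_command(
  commands=[
    [[-0.06,0,0,0,0],[-0.06,0,0,0,0]],
  ],
)

```text
t: 17.58
eef_pos: [0.5037, -0.1234, -0.018]
tcp_rot: [-180.0, 0.0, 178.9]
contact_force: [0.1, -0.4, 2.9]
width: 0.471
grasp_force: 14.9
```

Request:
arm_command(
  commands=[
    [[-0.07,0,0,0,0],[-0.07,0,0,0,0]],
  ],
)

```text
t: 17.75
eef_pos: [0.5037, -0.1234, -0.018]
tcp_rot: [-180.0, 0.0, 178.9]
contact_force: [0.1, -0.2, 2.6]
width: 0.465
grasp_force: 15.6
```

Request:
arm_command(
  commands=[
    [[-0.08,0,0,0,0],[-0.08,0,0,0,0]],
  ],
)

```text
t: 17.92
eef_pos: [0.5037, -0.1234, -0.0179]
tcp_rot: [-180.0, 0.0, 178.9]
contact_force: [-0.4, -0.9, 3.3]
width: 0.464
grasp_force: 16.1
```

Request:
arm_command(
  commands=[
    [[-0.09,0,0,0,0],[-0.09,0,0,0,0]],
  ],
)

```text
t: 18.08
eef_pos: [0.5037, -0.1234, -0.018]
tcp_rot: [-180.0, 0.0, 178.9]
contact_force: [-0.4, 0.1, 3.1]
width: 0.458
grasp_force: 16.4
```

Request:
arm_command(
  commands=[
    [[-0.1,0,0,0,0],[-0.1,0,0,0,0]],
  ],
)

```text
t: 18.25
eef_pos: [0.5037, -0.1233, -0.0181]
tcp_rot: [180.0, 0.0, 178.9]
contact_force: [0.2, -0.1, 1.5]
width: 0.45
grasp_force: 1.9
```

The force fell from 16.4 N to 1.9 N, so the shell has given. I open at once.

Request:
arm_command(
  commands=[
    [[0.0,0,0,0,0],[0.15,0,0,0,0],[0.3,0,0,0,0],[0.45,0,0,0,0],[0.6,0,0,0,0],[0.8,0,0,0,0],[0.8,0,0,0,0],[0.8,0,0,0,0]],
  ],
)

```text
t: 18.92
eef_pos: [0.5035, -0.1233, -0.0181]
tcp_rot: [180.0, -0.0, 178.9]
contact_force: [-1.1, -0.4, 0.4]
width: 0.896
grasp_force: 0.0
```

Request:
arm_command(
  commands=[
    [[0.8,0,0,0,0],[0.8,0,0,-8,0],[0.8,0,0,-20,0],[0.8,0,0,-30,0],[0.8,0,0,-35,0],[0.8,0,0,-20,0],[0.8,0,0,0,0],[0.8,0,0,0,0]],
  ],
)

```text
t: 19.58
eef_pos: [0.5048, -0.1239, 0.0967]
tcp_rot: [-179.9, 0.2, 178.9]
contact_force: [-0.7, 0.6, -0.6]
width: 0.901
grasp_force: 0.0
```

```bash
python3 look.py w12.png
```

```text
19.6333 eef [ 0.5035 -0.1233  0.095 ] 0.901 F [ 1.  -1.  -0.4]
n 0 lowest z []
n 0 lowest z []
nut [ 0.5505 -0.1368  0.011 ] [ 0.5863 -0.1086  0.0413] [ 0.5697 -0.1218  0.0413]
0.46 -0.1539 -0.0856 mid -0.1197 [(np.float64(-0.1401), np.float64(-0.1003))]
0.48 -0.1551 -0.0864 mid -0.1208 [(np.float64(-0.1408), np.float64(-0.1003))]
0.5 -0.155 -0.0869 mid -0.121 [(np.float64(-0.1415), np.float64(-0.1013))]
0.52 -0.1558 -0.0878 mid -0.1218 [(np.float64(-0.1413), np.float64(-0.1013))]
0.56 -0.1555 -0.0897 mid -0.1226 [(np.float64(-0.1439), np.float64(-0.1366)), (np.float64(-0.1098), np.float64(-0.1013))]
0.58 -0.1544 -0.0925 mid -0.1234 [(np.float64(-0.1414), np.float64(-0.1349)), (np.float64(-0.1111), np.float64(-0.1045))]
jaw [ 0.5504 -0.1551  0.0335] [ 0.5871 -0.0899  0.0367]
```

Handles are fully sprung open (about 69 mm over the outsides), and the nut is still upright between the jaws and narrower across the cheeks. Handing in.

```bash
python3 -c "from station import arm;print(arm.finish_job())"
```

```text
the job is handed in; nothing more can be done
None
```

I stood the walnut between the jaws and squeezed the handles until the shell gave (16.4 N falling to 1.9 N). The handles have sprung open, the nut is still upright between the jaws, and the job was handed in at about 20 s. I take the kernel to be uncrushed, because I opened the fingers as soon as the force dropped.

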